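# Gauge two sleeves and hold the spring slide at its mark

## Robot

A 7-joint arm with a two-finger parallel gripper is mounted at the origin on a cart in front of the work surface, level with it; the furniture and walls round the work are solid. World frame = base frame: x ahead of the robot, y to its left, z up, the work surface at z = 0. Lengths are in m, angles in degrees, forces in N, time in s.
With the tool pointing down it reaches from about 0.425 to 0.875 m from the base axis. Payload 4.7 kg.
Tool frame: the origin (TCP) lies at the very end of the fingers, on their centre line; the grasp point (between the pads) lies 19 mm behind it; z points along the fingers, y is the line along which they close (so a half turn about z gives the same grasp; the last joint's range is limited). The gripper opens to 87 mm and grips with 3 to 60 N. Pads are 19 mm wide; open, the fingers measure 117 mm over their backs; the gripper's body (75 mm by 190 mm) begins 51 mm behind the grasp point.
Start: joints at [-74.421, 18.392, -4.016, 83.108, 1.295, 78.541, -3.26], TCP at [0.166, 0.629, 0.189] pointing down, gripper open.
Joint ranges: [-163.93, 163.93], [-17.29, 119.83], [-79.2, 71.16], [3.27, 140.29], [-89.18, 269.18], [5.43, 117.66], [-154.24, 154.24]. Speed limits (degrees/s): [147.25, 147.25, 180, 180, 180, 180, 180].

## Interface

Orientations are given as [roll, pitch, yaw] about the fixed x, y, z axes, in that order (R = Rz(yaw) Ry(pitch) Rx(roll)).
In Python, from cell import telemetry, cams, env gives the robot as it stands.
- The arm moves only by the tool arm_command, never from a script. Its argument "series" is text: rows parted by semicolons, each of 5 numbers parted by spaces: the shift along the tool's x, y, z in mm, then the turn about the tool's z in rad, then the closure in counts, from 0 (fully open) to 255 (shut). A call has 1 to 20 rows; each row shifts and turns the commanded pose from where the row before left it, along the tool's axes as they then stand; what a row does not reach is not made up. A row lasts 1/12 s, in which the tool goes at most 41.7 mm and 7.16 degrees, less where a joint would pass 70% of its speed; a pose out of reach is approached as far as the arm can. A call is refused whole if a number of a shift passes 41.7 or a number of a turn 0.125, either way. A call with a gripper value outside its range is refused whole. The fingers move at their own pace and stop on an object; "squeeze" is the grip in N (left out, the last holds). Time passes only in rows, so rows that do not move let the fingers close. It gives the time, the measured TCP pose, the force, the opening and the grip force at its end, in the units of the state.
- telemetry.get_obs(): the state, without advancing time (a new reading comes with each control period).
- cams.read_camera(name): name is "scene" or "top" or "wrist"; returns the picture (420x560x3 uint8, blue, green, red); there is no depth.
- cams.calibration(name): a dict with "K" (3x3 intrinsics, pixels), "dist" ([k1, k2, p1, p2, k3] as OpenCV has them; the pictures are not rectified), "origin" and "rotation" of the camera in the world; the wrist camera has in their place "hand_eye" (4x4, takes a point from camera to tool coordinates, whose origin is the TCP and whose axes are the flange's). Camera axes: x right, y down, z forward; pixel columns grow to the right and rows downward; lengths in m; the calibration is good to about 2 mm. A picture is of the moment at which its call begins: read the wrist's pose just before it. calibration takes no time and is no camera call.
- env.sign_off(): hands the job in; it is judged then, once.
The state is a dict: "time_s": time; "qpos": joint angles; "joint_velocities": joint speeds; "effort": joint torques, N m; "tool_pos": TCP position; "tool_rot": TCP orientation; "force": force on the tool from outside, world axes, zero at the start; "wrist_torque": the same for the moment, N m; "grip_width": finger opening in m; "grasp_force": force on a finger pad.
Only numpy, scipy, OpenCV 4.12 (cv2) and the standard library are available. Lean on these libraries where they do the work, as an engineer would, in place of code of your own. Each camera call takes 0.05 s, during which the arm holds its last target. There are 200 camera calls.

## Task

Of the two metal sleeves, slide the one whose bore fits the gauge pin all the way down onto the pin, and put the one that does not fit into the tray. Then pull the gauge's spring-loaded slide out by its upright handle until the pointer on the slide stands at the mark block on the gauge's edge, and finish while still holding it there, since the spring would draw it back. Leave the loose things standing around the work where they are.

Things in the scene. Friction and masses are not known exactly. Their poses are not given: they have to be found in the camera images.
- gauge: Fixed bench gauge, grey base plate 200 x 90 mm, 12 mm thick. Origin on the bench under the gauge pin's home place; z up, x points from the handle toward the grey spring housing (38 x 60 mm, top 48 mm above the bench, its near face at x = +51 mm). The plate spans x -110 to +90 mm, y -45 to +45 mm. Its steel slide (36 mm wide, top 28 mm above the bench) pulls out toward -x and carries the pin, the handle and the pointer. Guide rails beside the slide reach 22 mm above the bench.
- slide (a joint): How far the slide is pulled out, in m: 0 = home, against the housing; grows as it is pulled toward the gauge's -x; end stop at 0.070. A spring always pulls it home: 4.2 N at home plus 120 N/m (about 9 N at the mark). Let go, it snaps back.
- pin_seat (a point): Moves with the slide: centre of the seat (a round boss 33 mm across, 34 mm above the bench) from which the steel gauge pin stands up, diameter 18 mm, 35 mm tall, its top 5 mm tapered to 12 mm. A sleeve is fully home when its lower end rests on this seat. z up.
- handle (a point): Moves with the slide: centre of the top edge of its handle, an upright plate 12 mm thick along the pull (gauge x), 36 mm wide (gauge y), rising 50 mm from the slide's top (28 mm) to 78 mm above the bench. It stands 85 mm in front (-x) of the pin. x, y, z as the gauge's.
- pointer (a point): Moves with the slide: outer tip of the thin pointer that sticks out on the slide's +y side, 40 mm in front (-x) of the pin, 26 mm above the bench.
- mark_middle (a point): Middle of the top of the mark block, a small steel block 12 mm long along the gauge's x, 28 mm above the bench, clamped to the gauge's +y edge 30 to 50 mm in front (-x) of the pointer's home place (differs each time). The pointer is at the mark when its tip lies within the block's length. x, y, z as the gauge's.
- wide_sleeve: Loose plain aluminium sleeve standing upright, outer diameter 36 mm, 40 mm tall, 70 g (give or take), with the wide bore, about 21 mm: it fits the gauge pin. Origin at the centre of its lower end, z along its axis. On either of two places.
- narrow_sleeve: Loose plain aluminium sleeve of the same outside (diameter 36 mm, 40 mm tall), about 90 g, with the narrow bore, 13 mm: it does not fit the pin. Origin at the centre of its lower end, z along its axis.
- tray: Loose grey open tray, 110 x 110 mm outside, 22 mm high, walls 4 mm, floor 4 mm. Origin under its centre, z up.
- heatsink: Bystander: finned heat sink 40 x 40 x 18 mm; leave it. Origin under its centre.
- solder_spool: Bystander: spool of solder wire, diameter 54 mm, 34 mm high; leave it. Origin under its centre.
- ball_jar: Bystander: small white-lidded jar, diameter 29 mm, 38 mm high; leave it. Origin under its centre.
- wick_spool: Bystander: small flat spool, diameter 38 mm, 12 mm high; leave it. Origin under its centre.
Things that resemble listed ones, but are neither listed nor needed, are in the scene too. There is more than one size of the tray; the job needs the larger.

How it is judged:
By the outcome, as a careful person would: the job done as asked, in the order asked, and still so for the second after the job is handed in, while the arm keeps its last pose, push and grip.
It also fails if it takes over 64 s, if anything falls off the work surface, if the arm or the gripper's body presses on something with over 40 N, if the wrist force passes 120 N, or if a joint passes its speed limit or range.

## Working session

There is one attempt and no reset: what is moved stays moved. The work goes in short steps, Python scripts to look and compute and a tool call to move; the robot and the scene stay as the last step left them, time stands still between calls to the robot, and variables do not carry over. Pictures are saved under pics/ and viewed, at most 10 in all, crops included, and the job is handed in when it is done.

Besides the shell and the picture viewer there is one more tool, called after ">>>" as a command line: name --argument value ..., lists and objects as JSON in quotes. arm_command: Moves the arm, as the interface text tells. Its arguments: {"type":"object","properties":{"series":{"type":"string"},"squeeze":{"type":"number"}},"required":["series"]}

```bash
mkdir -p pics; cat > h.py <<'E'
import numpy as np, cv2
from cell import telemetry, cams, env
from scipy.spatial.transform import Rotation as R
def snap(n,f):
    o=telemetry.get_obs(); im=cams.read_camera(n); cv2.imwrite('pics/'+f,im); return im,o
def pose(n,o=None):
    c=cams.calibration(n)
    if n=='wrist':
        T=np.eye(4);T[:3,:3]=R.from_euler('xyz',o['tool_rot'],degrees=True).as_matrix();T[:3,3]=o['tool_pos']
        T=T@np.array(c['hand_eye']);return c,T[:3,3],T[:3,:3]
    return c,np.array(c['origin']),np.array(c['rotation'])
def ray(n,px,z,o=None):
    c,p,r=pose(n,o)
    u=cv2.undistortPoints(np.array(px,float).reshape(-1,1,2),np.array(c['K']),np.array(c['dist'])).reshape(-1,2)
    d=np.c_[u,np.ones(len(u))]@r.T
    return p+d*((z-p[2])/d[:,2])[:,None]
def proj(n,P,o=None):
    c,p,r=pose(n,o)
    return cv2.projectPoints((np.array(P,float).reshape(-1,3)-p)@r,np.zeros(3),np.zeros(3),np.array(c['K']),np.array(c['dist']))[0].reshape(-1,2)
E
python3 - <<'E'
from h import *
for n in('scene','top'):
    snap(n,n+'0.png'); c=cams.calibration(n); print(n,c['origin'],np.round(c['rotation'],2).tolist())
print(telemetry.get_obs()); print(cams.calibration('wrist')['hand_eye'])
E
```

```text
scene [-0.06874333 -0.40410997  0.93409842] [-140.65, 0.65, -53.93]
top [0.33630466 0.02474261 1.50789044] [-173.03, -0.65, -88.97]
{'time_s': 0.1, 'qpos': array([-74.42230485,  18.43467751,  -4.0182115 ,  83.16904638,
         1.29773532,  78.54203316,  -3.26087623]), 'joint_velocities': array([ 0.0252087 ,  0.01319587,  0.10277243, -0.17647763,  0.03576326,
        0.12398259,  0.00330776]), 'effort': array([ 1.94639892e-04, -4.92567658e+01, -4.05729879e-01, -3.13400817e+01,
       -6.41793455e-02,  3.94086423e-02,  6.05990590e-05]), 'tool_pos': array([0.1656043 , 0.62795921, 0.18766292]), 'tool_rot': array([-1.79899643e+02,  7.41929971e-03,  1.65234144e+02]), 'force': array([ 1.33155266, -0.56173204, -0.00848167]), 'wrist_torque': array([-0.00748128, -0.00968673, -0.05681716]), 'grasp_force': 0.0, 'grip_width': 0.08725675420196878}
[[ 7.63680189e-04 -9.58631703e-01 -2.84648334e-01  7.77569524e-02]
 [ 9.99999427e-01  9.45631614e-04 -5.01786508e-04  4.80389703e-05]
 [ 7.50200918e-04 -2.84647788e-01  9.58631876e-01 -1.96070606e-01]
 [ 0.00000000e+00  0.00000000e+00  0.00000000e+00  1.00000000e+00]]
```

View pics/top0.png

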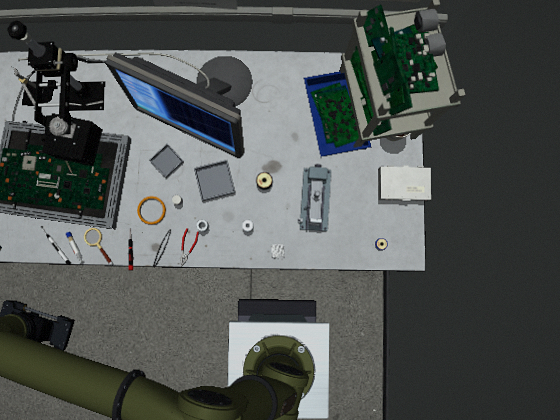

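View pics/scene0.png

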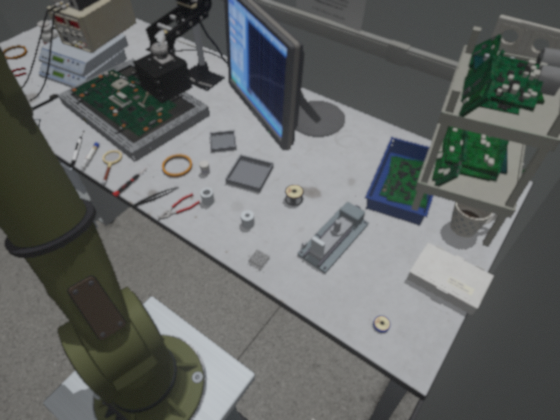

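```bash
sed -i "s/return c,np.array(c\['origin'\]),np.array(c\['rotation'\])/return c,np.array(c['origin']),R.from_euler('xyz',c['rotation'],degrees=True).as_matrix()/" h.py
python3 - <<'E'
from h import *
a=cv2.imread('pics/top0.png'); 
c1=cv2.resize(a[150:270,150:350],None,fx=4,fy=4,interpolation=cv2.INTER_CUBIC)
cv2.imwrite('pics/crop1.png',c1)
print('wrist?',np.round(cams.calibration('top')['K'],1).tolist())
for nm,px,z in [('sleeveL',(202,225),.04),('sleeveR',(248,227),.04),('trayBig',(215,181),.022),('traySmall',(167,161),.02),('gaugeplate',(314,198),.012),('heatsink',(278,251),.018),('solder',(264,181),.034),('jar',(178,201),.038)]:
    print(nm,ray('top',[px],z).round(3))
for nm,px,z in [('sleeveL',(207,193),.04),('sleeveR',(248,215),.04)]: print(nm,ray('scene',[px],z).round(3))
E
```

```text
wrist? [[468.4, 0.0, 277.1], [0.0, 468.4, 205.9], [0.0, 0.0, 1.0]]
sleeveL [[0.451 0.246 0.04 ]]
sleeveR [[0.448 0.101 0.04 ]]
trayBig [[0.595 0.212 0.022]]
traySmall [[0.659 0.372 0.02 ]]
gaugeplate [[ 0.548 -0.108  0.012]]
heatsink [[0.375 0.006 0.018]]
solder [[0.596 0.054 0.034]]
jar [[0.526 0.326 0.038]]
sleeveL [[0.45  0.242 0.04 ]]
sleeveR [[0.455 0.101 0.04 ]]
```

View pics/crop1.png

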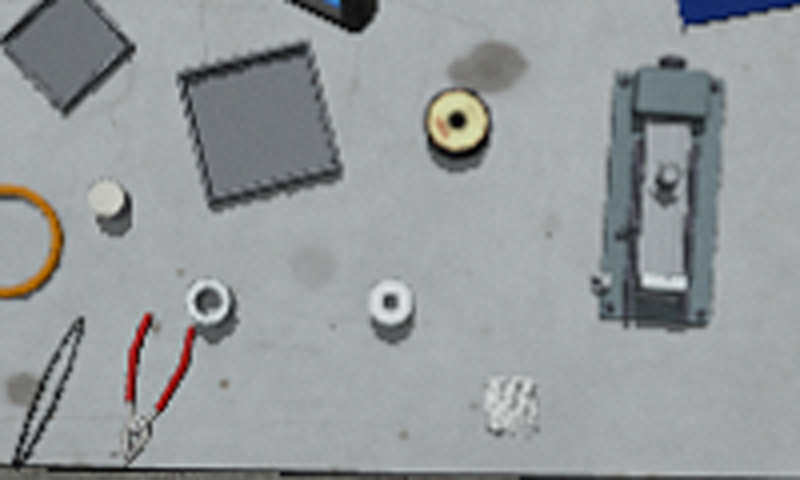

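Candidates: sleeves in top picture at (202,225), with the larger dark bore → wide, and (248,227), with a small bore → narrow (crop confirms). Trays at (215,181), larger → the one needed, and (167,161), smaller. The mark block is on the gauge's left edge at crop (600,285), with the handle nearest the robot. I start above the wide sleeve.

```bash
cat >> h.py <<'E'
def to(x,y,z,yaw=None):
    o=telemetry.get_obs(); m=R.from_euler('xyz',o['tool_rot'],degrees=True).as_matrix()
    d=m.T@(np.array([x,y,z])-o['tool_pos'])*1000
    print('delta tool mm',d.round(1),'turn rad',None if yaw is None else round(-np.radians((yaw-o['tool_rot'][2]+180)%360-180),3), 't',round(o['time_s'],2),'tcp',o['tool_pos'].round(4),o['tool_rot'].round(2),'f',o['force'].round(1),'w',round(o['grip_width'],4),o['grasp_force'])
E
python3 -c "
from h import *
to(.45,.244,.15,180)"
```

```text
delta tool mm [-372.9 -298.7   38.2] turn rad -0.258 t 0.1 tcp [0.1656 0.628  0.1877] [-1.7990e+02  1.0000e-02  1.6523e+02] f [ 1.3 -0.6 -0. ] w 0.0873 0.0
```

>>> arm_command --series "-15 -12 1;"

```text
$.series[0]: bad value
```

>>> arm_command --series "-12 -10 2 0 0;-27 -22 3 0 0;-27 -22 3 0 0;-27 -22 3 0 0;-27 -22 3 0 0;-27 -22 3 0 0;-27 -22 3 0 0;-27 -22 3 0 0;-27 -22 3 0 0;-27 -22 3 0 0;-27 -22 3 0 0;-27 -22 3 0 0;-27 -22 2 0 0;-27 -18 1 0 0;-9 -6 0 -0.086 0;0 0 0 -0.086 0;0 0 0 -0.086 0;0 0 0 0 0"

```text
time_s: 1.6
tool_pos: [0.4494, 0.245, 0.1502]
tool_rot: [-180.0, -0.0, -179.9]
force: [-0.4, 0.1, 0.6]
grip_width: 0.0872
grasp_force: 0.0
```

```bash
python3 -c "
from h import *
to(.45,.244,.15,180)
snap('wrist','w1.png')"
```

```text
delta tool mm [-0.6 -1.   0.2] turn rad 0.001 t 1.6 tcp [0.4494 0.245  0.1502] [-1.7998e+02 -4.0000e-02 -1.7992e+02] f [-0.4  0.1  0.6] w 0.0872 0.0
```

View pics/w1.png

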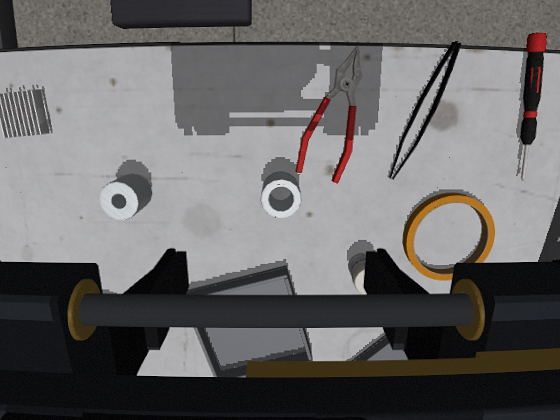

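Wrist view: wide sleeve top at (281,199), narrow at (119,200), pliers clear, larger tray at (250,320).

```bash
python3 - <<'E'
from h import *
o=telemetry.get_obs(); im=cv2.imread('pics/w1.png')
m=cv2.inRange(im,(225,225,225),(255,255,255))
cs,_=cv2.findContours(m,cv2.RETR_EXTERNAL,cv2.CHAIN_APPROX_NONE)
for c in cs:
    if 400<cv2.contourArea(c)<3000:
        (u,v),r=cv2.minEnclosingCircle(c); print(u,v,r,ray('wrist',[(u,v)],.04,o).round(4))
print(proj('top',[(.45,.244,.04)]))
# gauge from top: lighter look later
E
```

```text
[[202.72047686 225.35351035]]
```

```bash
python3 - <<'E'
from h import *
o=telemetry.get_obs(); im=cv2.imread('pics/w1.png'); print(im[199,266],im[240,350],im[186,281])
for t in (215,205):
  m=cv2.inRange(im[170:235,80:330],(t,t,t),(255,255,255))
  cs,_=cv2.findContours(m,cv2.RETR_EXTERNAL,cv2.CHAIN_APPROX_NONE)
  for c in cs:
    if cv2.contourArea(c)>200:
        (u,v),r=cv2.minEnclosingCircle(c); u+=80;v+=170; print(t,u,v,r,ray('wrist',[(u,v),(u+r,v)],.04,o).round(4).tolist())
E
```

```text
[218 216 212] [171 169 169] [183 180 175]
205 280.721923828125 198.1550807952881 18.917165756225586 [[0.4512, 0.2493, 0.04], [0.4512, 0.2658, 0.04]]
```

>>> arm_command --series "-1.6 3.5 10 0 0;0 0 25 0 0;0 0 30 0 0;0 0 30 0 0;0 0 25 0 0;0 0 13 0 0;0 0 7 0 0;0 0 0 0 0;0 0 0 0 200;0 0 0 0 200;0 0 0 0 200;0 0 0 0 200;0 0 0 0 200;0 0 0 0 200" --squeeze 20

```text
time_s: 2.82
tool_pos: [0.4514, 0.2493, 0.0112]
tool_rot: [180.0, 0.0, -180.0]
force: [-0.6, 0.0, -0.4]
grip_width: 0.0549
grasp_force: 0.0
```

>>> arm_command --series "0 0 0 0 200;0 0 0 0 200;0 0 0 0 200;0 0 0 0 200;0 0 0 0 200;0 0 -5 0 200;0 0 -20 0 200;0 0 -30 0 200;0 0 -35 0 200;0 0 -35 0 200;0 0 -25 0 200;0 0 0 0 200"

```text
time_s: 3.82
tool_pos: [0.4545, 0.2511, 0.1673]
tool_rot: [179.6, 0.5, -180.0]
force: [0.3, 0.7, 0.3]
grip_width: 0.0189
grasp_force: 0.0
```

```bash
python3 - <<'E'
from h import *
q=lambda u,v:(150+u/4,150+v/4)
print('pin',ray('top',[q(671,173)],.069).round(4))
print('handle',ray('top',[q(663,281)],.078).round(4))
print('mark',ray('top',[q(600,284)],.028).round(4))
print('plate corners',ray('top',[q(617,70),q(722,78),q(707,327),q(600,320)],.012).round(4))
to(.53,-.10,.16,180)
E
```

```text
pin [[ 0.5547 -0.1142  0.069 ]]
handle [[ 0.4694 -0.1078  0.078 ]]
mark [[ 0.4707 -0.0624  0.028 ]]
plate corners [[ 0.6472 -0.0751  0.012 ]
 [ 0.6424 -0.1609  0.012 ]
 [ 0.4392 -0.1496  0.012 ]
 [ 0.4433 -0.0637  0.012 ]]
delta tool mm [ -75.4 -351.1    5.6] turn rad 0.0 t 3.82 tcp [0.4545 0.2511 0.1673] [ 179.62    0.51 -180.  ] f [0.3 0.7 0.3] w 0.0189 0.0
```

The gripper closed on nothing; I look.

```bash
python3 -c "
from h import *
snap('wrist','w2.png');snap('top','t2.png');o=telemetry.get_obs()
print(ray('wrist',[(281,199)],.04,o))
a=cv2.imread('pics/w2.png');b=cv2.resize(cv2.imread('pics/t2.png')[190:260,150:290],None,fx=4,fy=4)
cv2.imwrite('pics/c2.png',np.vstack([cv2.resize(a[60:300],None,fx=1,fy=1),b]))"
```

```text
[[0.45781349 0.25418866 0.04      ]]
```

View pics/c2.png

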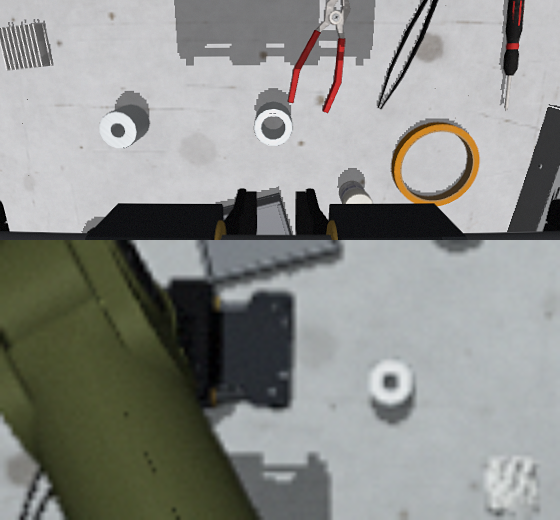

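```bash
cat >> h.py <<'E'
def ring(im,o,box,t=205,z=.04):
    x0,y0,x1,y1=box
    m=cv2.inRange(im[y0:y1,x0:x1],(t,t,t),(255,255,255))
    cs,_=cv2.findContours(m,cv2.RETR_EXTERNAL,cv2.CHAIN_APPROX_NONE)
    for c in cs:
        if cv2.contourArea(c)>200:
            (u,v),r=cv2.minEnclosingCircle(c);u+=x0;v+=y0
            print('ring',round(u,1),round(v,1),round(r,1),ray('wrist',[(u,v),(u+r,v)],z,o).round(4).tolist())
E
python3 - <<'E'
from h import *
o=telemetry.get_obs(); im=cv2.imread('pics/w2.png')
for t in(195,205): ring(im,o,(250,160,296,212),t); ring(im,o,(90,160,145,215),t)
print(o['tool_pos'],o['tool_rot'],o['joint_velocities'].round(2),o['grip_width'])
print(proj('wrist',[o['tool_pos']],o), ray('wrist',[(272,186),(118,190)],.04,o))
E
```

```text
ring 272.5 185.5 34.0 [[0.4453, 0.2465, 0.04], [0.4453, 0.277, 0.04]]
ring 117.0 187.0 38.2 [[0.4465, 0.1053, 0.04], [0.4466, 0.1406, 0.04]]
ring 272.6 187.2 18.9 [[0.4469, 0.2466, 0.04], [0.4469, 0.2635, 0.04]]
ring 117.0 190.0 19.2 [[0.4493, 0.105, 0.04], [0.4493, 0.1229, 0.04]]
[0.45174247 0.24944468 0.16199593] [ 1.79896897e+02  1.24559133e-01 -1.79990604e+02] [-0.01  1.62 -0.12  2.84 -0.14 -0.27 -0.03] 0.018271490785900395
[[275.98138671 242.91627333]] [[0.44578287 0.24607156 0.04      ]
 [0.44929877 0.10590623 0.04      ]]
```

>>> arm_command --series "0 0 5 0 50;0 0 5 0 50;0 0 0 0 50;0 0 0 0 50;0 0 0 0 50;0 0 0 0 50;0 0 0 0 50" --squeeze 40

```text
time_s: 4.5
tool_pos: [0.4512, 0.2491, 0.1506]
tool_rot: [180.0, 0.0, -180.0]
force: [0.1, -0.1, -0.7]
grip_width: 0.0575
grasp_force: 0.0
```

```bash
python3 - <<'E'
from h import *
im,o=snap('wrist','w3.png')
ring(im,o,(250,160,300,215)); ring(im,o,(90,160,145,215))
to(.45,.248,.012,180)
E
```

```text
ring 276.0 196.2 19.3 [[0.4515, 0.2491, 0.04], [0.4515, 0.2658, 0.04]]
ring 115.0 198.0 19.4 [[0.4531, 0.1067, 0.04], [0.4531, 0.1243, 0.04]]
delta tool mm [  1.2  -1.1 138.7] turn rad 0.0 t 4.55 tcp [0.4512 0.2491 0.1507] [ 1.7999e+02  1.0000e-02 -1.7999e+02] f [-0.  -0.4 -0.4] w 0.0611 0.0
```

>>> arm_command --series "0 0 10 0 50;0 0 25 0 50;0 0 30 0 50;0 0 30 0 50;0 0 25 0 50;0 0 13 0 50;0 0 7 0 50;0 0 0 0 255;0 0 0 0 255;0 0 0 0 255;0 0 0 0 255;0 0 0 0 255;0 0 0 0 255;0 0 0 0 255;0 0 0 0 255"

```text
time_s: 5.8
tool_pos: [0.4512, 0.2492, 0.011]
tool_rot: [180.0, 0.0, -180.0]
force: [-0.8, -0.4, 0.5]
grip_width: 0.0248
grasp_force: 0.0
```

```bash
python3 - <<'E'
from h import *
im,o=snap('wrist','w4.png'); s,_=snap('scene','s4.png'); print(o['tool_pos'],proj('scene',[o['tool_pos']]),proj('wrist',[o['tool_pos']],o))
b=cv2.resize(s[130:270,120:300],(560,436),interpolation=cv2.INTER_CUBIC)
cv2.imwrite('pics/c4.png',np.vstack([im[120:280],b]))
E
```

```text
[0.45123176 0.24917933 0.01095215] [[206.95328894 198.62416213]] [[275.9820788  242.91517389]]
```

View pics/c4.png

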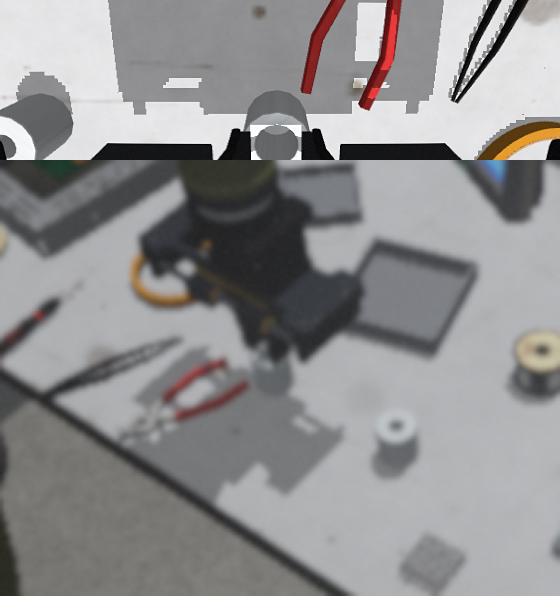

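>>> arm_command --series "0 0 0 0 255;0 0 0 0 255;0 0 0 0 255;0 0 0 0 255"

```text
time_s: 6.23
tool_pos: [0.4511, 0.249, 0.0106]
tool_rot: [-180.0, 0.0, -180.0]
force: [0.5, 0.6, 0.4]
grip_width: 0.001
grasp_force: 0.0
```

```bash
python3 - <<'E'
from h import *
im,o=snap('wrist','w5.png'); print(o['grip_width'],o['grasp_force'],o['time_s'])
cv2.imwrite('pics/c5.png',cv2.resize(im[190:340,180:380],None,fx=3,fy=3))
E
```

```text
0.0010300123706419107 0.0 6.2333
```

View pics/c5.png

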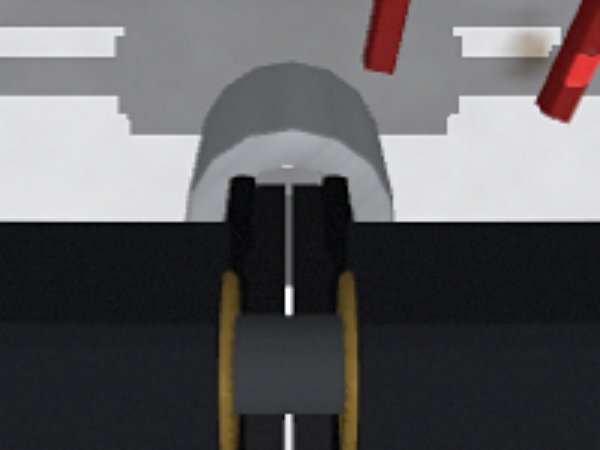

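```bash
python3 - <<'E'
from h import *
o=telemetry.get_obs(); print(np.round(cams.calibration('wrist')['K'],1).tolist(),cams.calibration('wrist')['dist'])
p=[(180+188/3,190+220/3),(180+393/3,190+220/3)]
for z in(.02,.04): 
  r=ray('wrist',p,z,o); print(z,np.linalg.norm(r[1]-r[0]))
# front ring edge and front base edge
print(ray('wrist',[(276.5,190+132/3)],.04,o),ray('wrist',[(276.5,190+62/3)],.0,o),ray('wrist',[(276.5,190+178/3)],.011,o))
E
```

```text
[[363.4, 0.0, 275.7], [0.0, 363.4, 210.5], [0.0, 0.0, 1.0]] [-0.07032153  0.          0.          0.          0.        ]
0.02 0.03835195911650153
0.04 0.03424367075108112
[[0.4347668  0.24926787 0.04      ]] [[0.43478101 0.24931503 0.        ]] [[0.45492996 0.24933434 0.011     ]]
```

>>> arm_command --series "0 0 -20 0 255;0 0 -30 0 255;0 -20 -10 0 255;0 -30 0 0 255;0 -20 10 0 255;0 0 25 0 255;0 0 20 0 255;0 0 0 0 255;0 0 0 0 255"

```text
time_s: 7.03
tool_pos: [0.4502, 0.1786, 0.0151]
tool_rot: [-179.9, -0.1, -180.0]
force: [-0.2, -0.3, 0.5]
grip_width: 0.0001
grasp_force: 0.0
```

```bash
python3 - <<'E'
from h import *
im,o=snap('wrist','w6.png');s,_=snap('scene','s6.png'); print(o['tool_pos'],o['force'],proj('scene',[o['tool_pos']]))
cv2.imwrite('pics/c6.png',np.hstack([cv2.resize(im[190:340,200:350],(400,400)),cv2.resize(s[150:250,170:270],(400,400))]))
E
```

```text
[0.45023897 0.1786055  0.01513111] [-0.22242302 -0.32160434  0.47533193] [[225.52153792 209.07525412]]
```

View pics/c6.png

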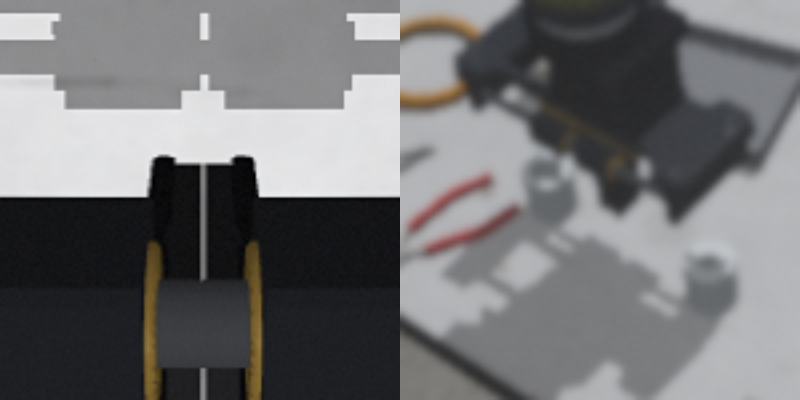

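The scene view shows the fingertips around 25 mm above where the reported TCP is (tip at (224,202) against (225,209) predicted). I check by touching the bench gently.

>>> arm_command --series "0 0 8 0 255;0 0 7 0 255;0 0 5 0 255;0 0 0 0 255"

```text
time_s: 7.47
tool_pos: [0.4501, 0.1787, -0.0055]
tool_rot: [-179.9, -0.1, -180.0]
force: [-0.2, -0.7, 0.1]
grip_width: 0.0004
grasp_force: 0.0
```

>>> arm_command --series "0 0 3 0 255;0 0 3 0 255;0 0 0 0 255"

```text
time_s: 7.72
tool_pos: [0.4508, 0.1789, -0.0109]
tool_rot: [-180.0, -0.0, -180.0]
force: [-0.6, -0.2, -0.6]
grip_width: 0.0005
grasp_force: 0.0
```

>>> arm_command --series "0 0 3 0 255;0 0 2 0 255;0 0 0 0 255"

```text
time_s: 7.97
tool_pos: [0.4508, 0.1789, -0.0157]
tool_rot: [-180.0, -0.0, -180.0]
force: [0.6, -0.6, -0.3]
grip_width: 0.0002
grasp_force: 0.0
```

The reported TCP is already below the bench without contact, so the reported height is offset. I keep stepping down until touch.

>>> arm_command --series "0 0 2.5 0 255;0 0 2.5 0 255;0 0 0 0 255"

```text
time_s: 8.22
tool_pos: [0.4507, 0.1789, -0.0208]
tool_rot: [-180.0, -0.0, -180.0]
force: [-0.2, -0.1, 0.4]
grip_width: 0.0007
grasp_force: 0.0
```

>>> arm_command --series "0 0 2 0 255;0 0 2 0 255;0 0 0 0 255"

```text
time_s: 8.47
tool_pos: [0.4509, 0.1789, -0.0247]
tool_rot: [-180.0, -0.0, -180.0]
force: [-0.2, -0.5, -0.9]
grip_width: 0.0004
grasp_force: 0.0
```

>>> arm_command --series "0 0 1.5 0 255;0 0 1.5 0 255;0 0 0 0 255"

```text
time_s: 8.72
tool_pos: [0.4509, 0.179, -0.0276]
tool_rot: [-180.0, -0.0, -180.0]
force: [0.2, 0.3, 0.3]
grip_width: 0.0004
grasp_force: 0.0
```

>>> arm_command --series "0 0 1.5 0 255;0 0 1.5 0 255;0 0 0 0 255"

```text
time_s: 8.97
tool_pos: [0.4509, 0.179, -0.0306]
tool_rot: [-180.0, -0.0, -180.0]
force: [-1.1, 0.6, -1.0]
grip_width: 0.0004
grasp_force: 0.0
```

>>> arm_command --series "0 0 1.5 0 255;0 0 1.5 0 255;0 0 0 0 255"

```text
time_s: 9.22
tool_pos: [0.4512, 0.1791, -0.0334]
tool_rot: [180.0, 0.0, -180.0]
force: [0.3, -0.6, -0.2]
grip_width: 0.0004
grasp_force: 0.0
```

>>> arm_command --series "0 0 1 0 255;0 0 1 0 255;0 0 0 0 255"

```text
time_s: 9.47
tool_pos: [0.4512, 0.1791, -0.0335]
tool_rot: [180.0, -0.0, -180.0]
force: [-5.2, -2.9, 16.1]
grip_width: 0.0005
grasp_force: 8.7
```

>>> arm_command --series "0 0 1 0 255;0 0 1 0 255;0 0 0 0 255"

```text
time_s: 9.72
tool_pos: [0.4512, 0.1791, -0.0336]
tool_rot: [180.0, -0.1, 180.0]
force: [-11.0, -4.7, 35.4]
grip_width: 0.0005
grasp_force: 17.5
```

>>> arm_command --series "0 0 1 0 255;0 0 1 0 255;0 0 0 0 255"

```text
time_s: 9.97
tool_pos: [0.4512, 0.1792, -0.0338]
tool_rot: [179.9, -0.2, 180.0]
force: [-17.1, -7.8, 52.6]
grip_width: 0.0008
grasp_force: 26.3
```

Contact at reported z = −33.5 mm, so true tip height = reported + 33.5 mm (laterally it agrees with the wrist image). Back to the wide sleeve.

>>> arm_command --series "0 0 -15 0 50;0 0 -25 0 50;0 0 -30 0 50;0 10 -30 0 50;0 30 0 0 50;0 25 0 0 50;-0.5 5 0 0 50;0 0 10 0 50;0 0 0 0 50;0 0 0 0 50;0 0 25 0 50;0 0 25 0 50;0 0 16 0 50;0 0 8 0 50"

```text
time_s: 11.13
tool_pos: [0.4501, 0.2463, -0.0258]
tool_rot: [-179.8, -0.2, 179.9]
force: [0.7, -1.0, 2.8]
grip_width: 0.0697
grasp_force: 1.3
```

>>> arm_command --series "0 0 0 0 255;0 0 0 0 255;0 0 0 0 255;0 0 0 0 255;0 0 0 0 255;0 0 0 0 255;0 0 0 0 255;0 0 0 0 255;0 0 0 0 255;0 0 0 0 255" --squeeze 30

```text
time_s: 11.97
tool_pos: [0.4519, 0.2494, -0.0227]
tool_rot: [180.0, 0.0, -180.0]
force: [-0.4, -0.7, 5.5]
grip_width: 0.0354
grasp_force: 30.0
```

>>> arm_command --series "0 0 -8 0 255;0 0 -20 0 255;0 0 -28 0 255;-5 -10 -30 0 255;-12 -30 -20 0 255;-12 -33 -7 0 255;-12 -33 0 0 255;-12 -33 0 0 255;-12 -33 0 0 255;-12 -33 0 0 255;-12 -33 0 0 255;-12 -33 0 0 255;-9 -22 0 0 255;-3 -11 0 0 255;0 0 0 0 255;0 0 0 0 255;0 0 0 0 255"

```text
time_s: 13.38
tool_pos: [0.5641, -0.0523, 0.0893]
tool_rot: [179.9, -0.1, -179.8]
force: [0.2, 0.9, -0.6]
grip_width: 0.0357
grasp_force: 30.0
```

```bash
python3 - <<'E'
from h import *
im,o=snap('wrist','w7.png'); to(.565,-.055,.09,180)
E
```

```text
delta tool mm [-0.8 -2.8 -0.6] turn rad 0.003 t 13.43 tcp [ 0.5641 -0.0522  0.0894] [ 1.7992e+02 -5.0000e-02 -1.7980e+02] f [-0.1  0.8 -2. ] w 0.0355 30.000032357202144
```

View pics/w7.png

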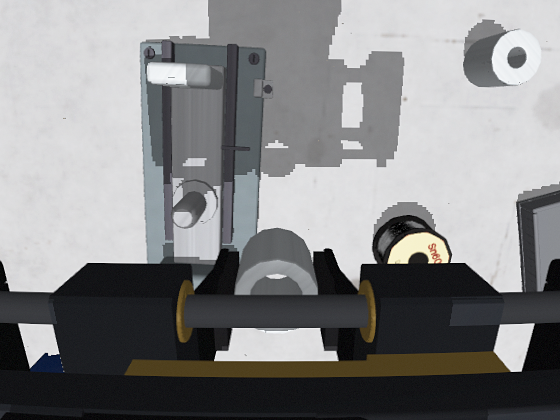

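The view shows the pin top near (182,215), boss near (197,198), handle top (168,73), pointer tip (250,149), mark block (264,89), held sleeve (276,270).

```bash
python3 - <<'E'
from h import *
o=telemetry.get_obs()
o=dict(o); o['tool_pos']=np.array([.5641,-.0522,.0894]);o['tool_rot']=np.array([179.92,-.05,-179.8])
P=lambda n,p,z:print(n,ray('wrist',p,z,o).round(4).tolist())
P('pintop',[(182,215)],.069);P('boss',[(197,198)],.034)
P('handle L,R',[(148,73),(188,73)],.078)
P('handle corners',[(148,65),(148,82),(188,82),(188,65)],.078)
P('pointer',[(250,149)],.026);P('mark',[(264,89)],.028);P('mark ends',[(264,80),(264,98)],.028)
P('plate R edge',[(265,46),(261,180)],.012);P('plate L edge',[(142,46),(147,230)],.012)
P('sleeve top', [(243,270),(309,270)],.0894+.0335-.011+.04)
# refine by colours: pin top bright
im=cv2.imread('pics/w7.png'); cv2.imwrite('pics/c7.png',cv2.resize(im[30:260,130:330],None,fx=3.4,fy=2.6,interpolation=cv2.INTER_CUBIC))
E
```

```text
pintop [[0.5538, -0.1111, 0.069]]
boss [[0.5518, -0.1088, 0.034]]
handle L,R [[0.4701, -0.1224, 0.078], [0.4703, -0.1003, 0.078]]
handle corners [[0.4659, -0.122, 0.078], [0.4748, -0.1227, 0.078], [0.475, -0.1006, 0.078], [0.4662, -0.1001, 0.078]]
pointer [[0.5178, -0.0708, 0.026]]
mark [[0.4769, -0.0606, 0.028]]
mark ends [[0.4711, -0.0606, 0.028], [0.4828, -0.0607, 0.028]]
plate R edge [[0.4472, -0.0603, 0.012], [0.5431, -0.0637, 0.012]]
plate L edge [[0.4464, -0.1475, 0.012], [0.5842, -0.1558, 0.012]]
sleeve top [[0.5512, -0.0657, 0.1519], [0.5511, -0.039, 0.1519]]
```

View pics/c7.png

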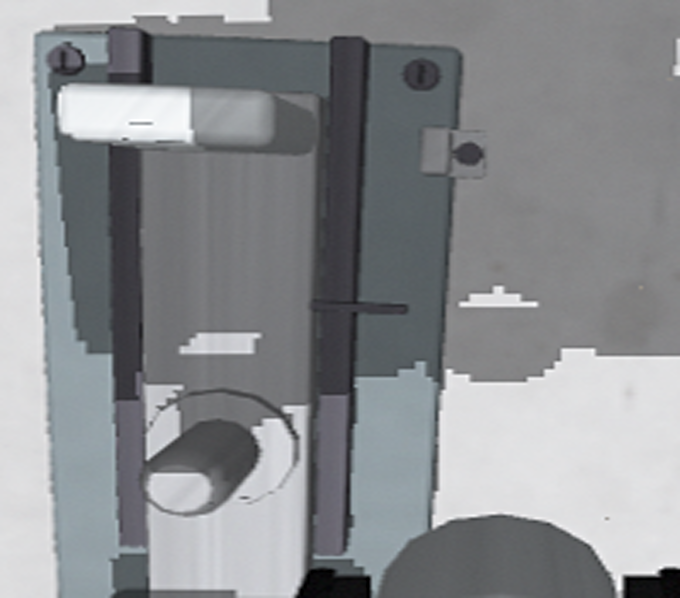

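```bash
python3 - <<'E'
from h import *
o=dict(telemetry.get_obs()); o['tool_pos']=np.array([.5641,-.0522,.0894]);o['tool_rot']=np.array([179.92,-.05,-179.8])
r=lambda p,z:ray('wrist',[p],z,o)[0,:2]
pin=r((183,218),.069);boss=r((195.1,201.7),.034);hd=r((179,73.5),.078);pt=r((250,148.5),.026);mk=r((264,88.6),.028)
print(pin,boss,hd,pt,mk)
A=[r((264.6,50),.012),r((259,180),.012)];B=[r((141.5,50),.012),r((147,230),.012)]
for q in(A,B): d=q[1]-q[0]; print('edge yaw',np.degrees(np.arctan2(d[1],d[0])))
d=boss-hd; print('axis',np.degrees(np.arctan2(d[1],d[0])),np.hypot(*d))
y=np.radians(-2.8);gx=np.array([np.cos(y),np.sin(y)]);gy=np.array([-gx[1],gx[0]])
for n,p in(('pin',pin),('boss',boss)): 
  for m,q in(('hd',hd),('pt',pt),('mk',mk),('edgeA',A[1]),('edgeB',B[1])): print(n,m,(q-p)@gx,(q-p)@gy)
E
```

```text
[ 0.55573427 -0.11060419] [ 0.55457853 -0.11033328] [ 0.47052475 -0.10528629] [ 0.51744132 -0.0707923 ] [ 0.47665298 -0.06062908]
edge yaw -2.8217562829249165
edge yaw -3.307580763908565
axis -3.4361821590377444 0.08420517280303615
pin hd -0.08536757112423699 0.0011490824226527898
pin pt -0.04019203406796178 0.03789375606105713
pin mk -0.08142814757175873 0.04605233945090849
pin edgeA -0.014809147460819405 0.04472037221234452
pin edgeB 0.030681903737691623 -0.043780275923484956
boss hd -0.08419998214975484 0.0009349506779213403
boss pt -0.039024445093479625 0.03767962431632568
boss mk -0.08026055859727657 0.04583820770617704
boss edgeA -0.013641558486337252 0.04450624046761307
boss edgeB 0.03184949271217377 -0.043994407668216405
```

```bash
python3 - <<'E'
from h import *
o=dict(telemetry.get_obs()); oo=dict(o);o['tool_pos']=np.array([.5641,-.0522,.0894]);o['tool_rot']=np.array([179.92,-.05,-179.8])
im=cv2.imread('pics/w7.png'); print(im[215:245,276].mean(1).astype(int))
for v in(228,229,230):print(ray('wrist',[(277,v)],.112,o)[0]+[.018,0,0]-o['tool_pos'])
to(.555,-.1105,.0893,180)
E
```

```text
[225 224 223 224 223 223 223 222 222 222 222 224 204  86  95  96  98  98
  98  96  96  97  98  98  96  98  97  98  97  99]
[0.00097916 0.00040988 0.0226    ]
[0.00151427 0.0004127  0.0226    ]
[0.00205029 0.00041553 0.0226    ]
delta tool mm [  9.4 -58.3   0. ] turn rad 0.003 t 13.43 tcp [ 0.5641 -0.0522  0.0894] [ 1.7992e+02 -5.0000e-02 -1.7980e+02] f [-0.1  0.8 -2. ] w 0.0355 30.000032357202144
```

>>> arm_command --series "2 -12 0 0 255;3 -20 0 0 255;3 -18 5 0 255;1.6 -8.6 14 0 255;0 0 12 0 255;0 0 3 0 255;0 0 0 0 255;0 0 0 0 255;0 0 0 0 255;0 0 0 0 255"

```text
time_s: 14.27
tool_pos: [0.5558, -0.1128, 0.0563]
tool_rot: [180.0, 0.1, -179.9]
force: [0.3, 0.0, -1.4]
grip_width: 0.0356
grasp_force: 30.0
```

```bash
python3 - <<'E'
from h import *
to(.5545,-.1108,.055,180)
E
```

```text
delta tool mm [1.3 2.  1.3] turn rad 0.002 t 14.27 tcp [ 0.5558 -0.1128  0.0563] [ 1.7999e+02  7.0000e-02 -1.7991e+02] f [ 0.3  0.  -1.4] w 0.0356 29.999769734276924
```

>>> arm_command --series "1.3 2 0 0 255;0 0 3 0 255;0 0 4 0 255;0 0 4 0 255;0 0 4 0 255;0 0 0 0 255;0 0 0 0 255"

```text
time_s: 14.85
tool_pos: [0.5534, -0.1115, 0.0402]
tool_rot: [-180.0, -0.0, -180.0]
force: [-0.5, -1.0, -0.4]
grip_width: 0.0361
grasp_force: 30.0
```

>>> arm_command --series "0 0 3 0 255;0 0 4 0 255;0 0 4 0 255;0 0 0 0 255"

```text
time_s: 15.18
tool_pos: [0.5532, -0.1114, 0.0287]
tool_rot: [180.0, -0.1, -180.0]
force: [0.7, -0.5, -1.5]
grip_width: 0.0357
grasp_force: 30.0
```

>>> arm_command --series "0 0 4 0 255;0 0 4 0 255;0 0 4 0 255;0 0 3 0 255;0 0 1.5 0 255;0 0 0 0 255;0 0 0 0 255"

```text
time_s: 15.77
tool_pos: [0.5538, -0.1116, 0.0131]
tool_rot: [180.0, -0.0, -180.0]
force: [-0.5, -0.3, -1.2]
grip_width: 0.0357
grasp_force: 30.0
```

>>> arm_command --series "0 0 1.5 0 255;0 0 1 0 255;0 0 0 0 255;0 0 0 0 255"

```text
time_s: 16.1
tool_pos: [0.5541, -0.1116, 0.0113]
tool_rot: [180.0, 0.0, -180.0]
force: [-0.7, 1.3, 4.3]
grip_width: 0.0356
grasp_force: 30.0
```

>>> arm_command --series "0 0 0 0 60;0 0 0 0 60;0 0 0 0 60;0 0 0 0 60;0 0 0 0 60;0 0 0 0 60;0 0 -10 0 60;0 0 -25 0 60;0 0 -25 0 60;0 0 -20 0 60;15 25 0 0 60;20 38 0 0 60;20 38 0 0 60;20 38 0 0 60;15 38 0 0 60;10 30 0 0 60;0 10 0 0 60;0 0 0 0 60;0 0 0 0 60;0 0 0 0 60"

```text
time_s: 17.77
tool_pos: [0.4563, 0.1001, 0.091]
tool_rot: [-180.0, 0.0, 179.9]
force: [0.5, 0.1, -1.1]
grip_width: 0.0664
grasp_force: 0.0
```

```bash
python3 - <<'E'
from h import *
im,o=snap('wrist','w8.png'); 
for t in(200,208): ring(im,o,(225,140,325,255),t)
p=proj('wrist',[(.452,.1055,.04)],o)[0]; print(p)
to(.4525,.1055,-.0225,180)
# wide sleeve on pin check from top & tray
E
```

```text
ring 283.3 212.8 23.7 [[0.4536, 0.1053, 0.04], [0.4536, 0.1221, 0.04]]
ring 283.5 212.2 23.3 [[0.4532, 0.1054, 0.04], [0.4532, 0.122, 0.04]]
[283.59176479 210.62977472]
delta tool mm [  3.8   5.6 113.3] turn rad -0.003 t 17.82 tcp [0.4562 0.1    0.0909] [-1.7997e+02  2.0000e-02  1.7982e+02] f [0.8 0.3 0. ] w 0.0667 0.0
```

>>> arm_command --series "3 5.4 10 0 60;0 0 28 0 60;0 0 32 0 60;0 0 25 0 60;0 0 12 0 60;0 0 6 0 60;0 0 0 0 255;0 0 0 0 255;0 0 0 0 255;0 0 0 0 255;0 0 0 0 255;0 0 0 0 255;0 0 0 0 255;0 0 0 0 255;0 0 0 0 255"

```text
time_s: 19.07
tool_pos: [0.4532, 0.1076, -0.0216]
tool_rot: [180.0, 0.1, -180.0]
force: [-0.9, -0.2, 6.0]
grip_width: 0.0349
grasp_force: 30.0
```

```bash
python3 - <<'E'
from h import *
# tray from top image rim, mask by corners seen in crop1
q=lambda u,v:(150+u/4,150+v/4)
c=ray('top',[q(180,74),q(307,43),q(341,175),q(212,208)],.022); print(c.round(4),c.mean(0))
im=cv2.imread('pics/w8.png')
to(c.mean(0)[0],c.mean(0)[1],.06,180)
E
```

```text
[[0.635  0.2787 0.022 ]
 [0.6624 0.1767 0.022 ]
 [0.555  0.1459 0.022 ]
 [0.5263 0.2485 0.022 ]] [0.59468541 0.21247573 0.022     ]
delta tool mm [-141.6  104.9  -81.3] turn rad 0.0 t 19.07 tcp [ 0.4532  0.1076 -0.0216] [ 1.7997e+02  7.0000e-02 -1.7999e+02] f [-0.9 -0.2  6. ] w 0.0349 30.000051365350373
```

```bash
python3 - <<'E'
from h import *
for z in(.05,.1,.2,.3): print(z,ray('top',[(241,155),(107,57)],z).round(3).tolist(),ray('scene',[(292,143),(228,75)],z).round(3).tolist())
E
```

```text
0.05 [[0.676, 0.129, 0.05], [1.004, 0.588, 0.05]] [[0.745, 0.163, 0.05], [0.906, 0.554, 0.05]]
0.1 [[0.664, 0.126, 0.1], [0.982, 0.569, 0.1]] [[0.699, 0.131, 0.1], [0.851, 0.5, 0.1]]
0.2 [[0.641, 0.118, 0.2], [0.936, 0.53, 0.2]] [[0.607, 0.067, 0.2], [0.74, 0.392, 0.2]]
0.3 [[0.618, 0.111, 0.3], [0.89, 0.491, 0.3]] [[0.515, 0.002, 0.3], [0.63, 0.283, 0.3]]
```

>>> arm_command --series "0 0 -8 0 255;0 0 -22 0 255;0 0 -26 0 255;-15 13 -16 0 255;-25 21 0 0 255;-25 21 0 0 255;-25 21 0 0 255;-22 19 0 0 255;-11 10 0 0 255;-4 3 0 0 255;0 0 0 0 255;0 0 0 0 255;0 0 0 0 255"

```text
time_s: 20.15
tool_pos: [0.5785, 0.2141, 0.0495]
tool_rot: [-180.0, -0.1, 179.9]
force: [-0.0, -0.0, -1.1]
grip_width: 0.0348
grasp_force: 30.0
```

```bash
python3 - <<'E'
from h import *
to(.58,.216,-.0156,180)
im,o=snap('wrist','w9.png')
E
```

```text
delta tool mm [-1.6  2.  65.1] turn rad -0.001 t 20.15 tcp [0.5785 0.2141 0.0495] [-1.7996e+02 -7.0000e-02  1.7995e+02] f [-0.  -0.  -1.1] w 0.0348 29.999618111323798
```

>>> arm_command --series "0 0 10 0 255;0 0 20 0 255;0 0 18 0 255;0 0 10 0 255;0 0 5 0 255;0 0 2 0 255;0 0 0 0 255;0 0 0 0 255"

```text
time_s: 20.87
tool_pos: [0.5802, 0.2157, -0.0145]
tool_rot: [180.0, 0.1, -180.0]
force: [1.1, 1.0, -0.2]
grip_width: 0.0349
grasp_force: 30.0
```

>>> arm_command --series "0 0 2 0 255;0 0 0.8 0 255;0 0 0 0 255;0 0 0 0 130;0 0 0 0 130;0 0 0 0 130;0 0 0 0 130;0 0 0 0 130"

```text
time_s: 21.53
tool_pos: [0.5795, 0.2155, -0.0181]
tool_rot: [180.0, 0.0, -180.0]
force: [-0.9, -0.0, 0.1]
grip_width: 0.0427
grasp_force: 0.0
```

>>> arm_command --series "0 0 -8 0 90;0 0 -25 0 90;0 0 -30 0 90;0 0 -30 0 90;10 -20 -12 0 90;18 -35 0 0 90;18 -35 0 0 90;18 -35 0 0 90;18 -35 0 0 90;18 -35 0 0 90;10 -21 0 0 90;0 0 0 0.12 90;0 0 0 0.12 90;0 0 0 0.12 90;0 0 0 0.12 90;0 0 0 0.12 90;0 0 0 0.12 90;0 0 0 0.12 90;0 0 0 0.12 90;0 0 0 0.12 90"

```text
time_s: 23.2
tool_pos: [0.4697, -0.0006, 0.0875]
tool_rot: [179.9, -0.0, 117.8]
force: [0.5, -0.5, -1.1]
grip_width: 0.0562
grasp_force: 0.0
```

>>> arm_command --series "0 0 0 0.12 90;0 0 0 0.12 90;0 0 0 0.12 90;0 0 0 0.12 90;0 0 0 0.067 90;0 0 0 0 90;0 0 0 0 90;0 0 0 0 90"

```text
time_s: 23.87
tool_pos: [0.4696, -0.0006, 0.0872]
tool_rot: [180.0, -0.0, 86.9]
force: [-0.6, 0.3, 0.3]
grip_width: 0.0564
grasp_force: 0.0
```

```bash
python3 - <<'E'
from h import *
o=telemetry.get_obs(); print(o['qpos'].round(1)); to(.4701,-.1063,.06,86.8)
im,_=snap('top','t9.png')
# sleeve in tray: bright ring expected near
print(proj('top',[(.58,.216,.044),(.555,-.111,.074)]))
p=proj('top',[(.58,.216,.044)])[0].astype(int); print(im[p[1]-9:p[1]+10,p[0]-9:p[0]+10].mean(2).astype(int))
p=proj('top',[(.555,-.111,.074)])[0].astype(int); print(im[p[1]-9:p[1]+10,p[0]-9:p[0]+10].mean(2).astype(int))
E
```

```text
[-2.980e+01  3.000e-01  2.700e+01  1.161e+02 -1.000e-01  6.360e+01
 -5.900e+00]
delta tool mm [-105.6    6.2   27.1] turn rad 0.002 t 23.87 tcp [ 0.4696 -0.0006  0.0872] [ 1.7998e+02 -2.0000e-02  8.6890e+01] f [-0.6  0.3  0.3] w 0.0564 0.0
[[212.86677203 184.50117513]
 [316.87824904 192.88299347]]
[[123 123 121 123 122 123 121 122 126 125 125 127 124 126 124 125 126 125
  125]
 [124 123 125 121 124 122 123 124 126 123 124 127 124 125 124 126 122 124
  126]
 [123 125 124 120 125 125 125 125 123 123 123 122 127 124 127 122 122 127
  124]
 [122 121 125 123 122 122 122 123 123 122 120 124 120 122 124 121 125 126
  125]
 [125 124 125 123 124 125 120 119 124 149 167 169 158 127 123 123 123 127
  126]
 [122 125 121 125 123 119 125 156 188 201 212 214 207 182 144 120 125 124
  124]
 [124 121 125 124 119 125 155 204 223 223 224 223 223 218 193 142 123 123
  125]
 [126 124 123 126 122 143 204 222 222 216 182 199 225 220 219 183 102 124
  124]
 [124 123 124 125 122 157 224 220 212 149  92 124 180 221 224 204 105 126
  124]
 [124 123 125 122 128 170 223 221 194  51  46  48 123 223 221 207 124 11
[... 1578 characters left out ...]
 145 106 167 177 171 121  55 167 227 173  96
  127]
 [ 71  69  73  73  78 164 221 157  87 159 181 168 109  60 166 218 157  99
  128]
 [ 59  69  72  65  69 142 217 185  82  97 121 108  68 124 204 204 125  98
  129]
 [ 64  70  72  73  71 104 192 219 162  88  49  62 142 201 222 172  85  99
  130]
 [ 57  75  75  79  75  64 134 207 222 175 149 164 185 227 197 112  71 109
  129]
 [ 51  73  66  68  83  57  65 127 180 192 206 211 175 167 118  65  80 107
  128]
 [ 51  71  59  55  91  75  59  57  87 118 143 146 110  83  63  62  78 105
  126]
 [ 65  87  60  63  90  85  79  72  66  56  60  61  63  80  78  63  83 109
  131]
 [ 68 102  64  65  87  86  83  88  82  80  82  80  77  93  97  80  86 114
  130]]
```

>>> arm_command --series "-12 1 0 0 90;-25 1 0 0 90;-28 1 0 0 90;-25 2 0 0 90;-12 1 0 0 90;-3.6 0.2 0 0 90;0 0 0 0 90;0 0 0 0 90;0 0 0 0 90"

```text
time_s: 24.67
tool_pos: [0.4699, -0.1048, 0.0868]
tool_rot: [-180.0, -0.0, 86.9]
force: [1.2, 0.2, 0.1]
grip_width: 0.0565
grasp_force: 0.0
```

```bash
python3 - <<'E'
from h import *
to(.4701,-.1063,.0115,86.8); print(telemetry.get_obs()['qpos'].round(1))
E
```

```text
delta tool mm [-1.5  0.3 75.3] turn rad 0.002 t 24.67 tcp [ 0.4699 -0.1048  0.0868] [-1.7999e+02 -3.0000e-02  8.6930e+01] f [1.2 0.2 0.1] w 0.0565 0.0
[-23.1   1.9  33.4 114.8  -1.2  63.6   7.7]
```

>>> arm_command --series "-1.5 0 8 0 90;0 0 18 0 90;0 0 18 0 90;0 0 16 0 90;0 0 10 0 90;0 0 5 0 90;0 0 0 0 90;0 0 0 0 90"

```text
time_s: 25.33
tool_pos: [0.47, -0.1077, 0.0121]
tool_rot: [180.0, 0.0, 86.8]
force: [0.5, 0.3, -1.1]
grip_width: 0.0565
grasp_force: 0.0
```

>>> arm_command --series "0 0 0 0 255;0 0 0 0 255;0 0 0 0 255;0 0 0 0 255;0 0 0 0 255;0 0 0 0 255;0 0 0 0 255;0 0 0 0 255;0 0 0 0 255;0 0 0 0 255;0 0 0 0 255;0 0 0 0 255;0 0 0 0 255" --squeeze 40

```text
time_s: 26.42
tool_pos: [0.4699, -0.1078, 0.0119]
tool_rot: [180.0, 0.0, 86.8]
force: [0.6, -0.6, -1.1]
grip_width: 0.0114
grasp_force: 40.0
```

>>> arm_command --series "0 -2 0 0 255;0 -4 0 0 255;0 -5 0 0 255;0 -5 0 0 255;0 -5 0 0 255;0 -5 0 0 255;0 -5 0 0 255;0 -5 0 0 255;0 -3 0 0 255;0 -2 0 0 255;0 0 0 0 255;0 0 0 0 255;0 0 0 0 255" --squeeze 50

```text
time_s: 27.5
tool_pos: [0.4309, -0.1056, 0.0119]
tool_rot: [179.7, 0.0, 86.8]
force: [8.8, -0.9, -10.0]
grip_width: 0.0118
grasp_force: 50.0
```

```bash
python3 - <<'E'
from h import *
im,o=snap('wrist','w10.png'); t,_=snap('top','t10.png'); to(.4293,-.1052,.0115,86.8)
print('moved',np.hypot(*(o['tool_pos'][:2]-[.4699,-.1078])))
# predicted pixels of mark, pointer in the wrist view
y=np.radians(-3);g=np.array([np.cos(y),np.sin(y)])
mk=np.array([.4767,-.0606]);pt=np.array([.5174,-.0708])-.0411*g
pm=proj('wrist',[[*mk,.028]],o)[0];pp=proj('wrist',[[*pt,.026]],o)[0];print('mark',pm,'ptr',pp)
c=((pm+pp)/2).astype(int); c=np.clip(c,30,None)
print(im[max(0,c[1]-40):c[1]+40:2,max(0,c[0]-44):c[0]+44:2].mean(2).astype(int).__str__() if 0 else c)
pw=proj('top',[(.5140,-.1088,.074)])[0].astype(int);print(pw)
b=t[pw[1]-12:pw[1]+13,pw[0]-12:pw[0]+13].mean(2)
cs,_=cv2.findContours((b>190).astype('uint8'),cv2.RETR_EXTERNAL,cv2.CHAIN_APPROX_NONE)
for q in cs:
    (u,v),r=cv2.minEnclosingCircle(q)
    if r>3: print(r,ray('top',[(u+pw[0]-12,v+pw[1]-12)],.074).round(4))
E
```

```text
delta tool mm [ 0.3 -1.6  0.4] turn rad 0.0 t 27.6 tcp [ 0.4309 -0.1056  0.0119] [1.7972e+02 2.0000e-02 8.6800e+01] f [ 8.1 -0.5 -9.1] w 0.0117 50.03817942459136
moved 0.039095174360386155
mark [361.24670772 166.68783887] ptr [359.54134876 181.58637544]
[360 174]
[316 205]
```

>>> arm_command --series "0 -1 0 0 255;0 -1 0 0 255;0 0 0 0 255;0 0 0 0 255;0 0 0 0 255"

```text
time_s: 28.02
tool_pos: [0.429, -0.1054, 0.0119]
tool_rot: [179.7, 0.0, 86.8]
force: [8.5, -0.4, -9.5]
grip_width: 0.0115
grasp_force: 50.0
```

```bash
python3 - <<'E'
from h import *
np.set_printoptions(linewidth=250)
im,o=snap('wrist','w11.png'); print(o['tool_pos'],o['force'])
print(im[150:206:2,330:396:2].mean(2).astype(int))
E
```

```text
[ 0.42899959 -0.10541995  0.01191159] [ 8.54108678 -0.37565924 -9.51061075]
[[220 219 219 145 150 125 128 127 126 126 127 127 127 123 224 222 222 222 220 219 217 218 216 216 215 216 216 216 214 214 214 215 216]
 [219 223 225 123 129 130 131 129 129 104 123 124  95  94 147 143 140 138 140 155 201 218 217 217 215 215 215 215 215 217 214 216 216]
 [221 126 126 127 128 129 130 130 129 192 216 219 113  83  90 115 165 213 214 213 209 217 216 216 215 215 216 216 214 216 216 217 216]
 [220 129 131 129 127 128 128 129 129 199 135 142  78  72 109 105 104 169 210 209 211 219 216 216 214 215 213 214 214 215 216 215 213]
 [223 131 130 130 128 128 129 130 108 209 107 116  39 108 105 107 106 115 214 207 219 219 216 217 216 216 216 216 216 217 217 218 217]
 [146 133 136 135 133 134 136 134 114 216 199 202  37 105 102 104 102 107 213 206 227 228 227 227 227 227 226 225 226 171 176 176 179]
 [ 57  54  54  54  51  56  53  56  56 221 209 212  54 104 102 102  98 145 209 196  44  49  49  48  46  48  48  50  49  50  51  51  50]
 [121 119 118 119 123  79  79  79  68 225 212 216 207 112  95  98 160 215 213 2
[... 2056 characters left out ...]
153 154 153 153 153 152]
 [ 91  90  92  90  91  91  92  90  89  89  90  91  89  90  92  30  61  59  81 108 152  87  87 115 158 157 156 155 155 154 154 155 155]
 [ 47  47  47  46  46  45  46  47  48  46  47  48  46  46  46  33  63  58  46  48  47  48  48  52  65  67  66  68  67  69  68  70  69]
 [ 35  34  36  34  35  32  35  34  34  34  32  33  34  33  34  32  63  56  34  34  35  36  37  35  36  34  33  31  34  35  34  36  34]
 [ 48  51  51  50  49  51  49  49  51  51  48  49  48  48  48  35  60  58  48  48  47  47  49  72  69  70  67  68  68  69  69  68  65]
 [ 62  63  62  63  63  62  62  62  61  62  63  61  63  62  62  32  58  58  63  61  62  61  61 101 110 109 108 107 107 108 108 109 108]]
```

```bash
python3 -c "
from cell import env
print(env.sign_off())"
```

```text
the job is handed in; nothing more can be done
None
```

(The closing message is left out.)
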